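Open the bar clamp on the shed ledge

TASK

The wooden seed tray is next to be glued, so open the bar clamp to its full width for it: press the release key on top of the sliding jaw right down, keep it down and push the jaw back along the bar until it meets the end stop, then let go and move clear so that the key springs up again. Leave everything else standing where it is.

Things in the scene. Friction and masses are not known exactly. Their poses are not given: they have to be found in the camera images.
- clamp: Steel bar clamp bolted to the corrugated sheet, immovable. Origin on the sheet's crests (12 mm above the work surface) under mid-bar. x runs along the bar from the fixed head, with screw and wooden handle, to the end stop; z up. Bar 10 mm wide, upper edge at z 62 mm. Screw pad's face at x -140 mm, head up to z 111 mm, handle out to x -284 mm. The bar's lower edge has ratchet teeth, pitch 12 mm.
- jaw (a joint): Opening between screw pad and sliding jaw's face, m: 0 shut, 0.17 fully back at the end stop; grows as the jaw slides along the clamp's +x. Key up: the jaw can be pushed shut, but backwards only up to the next tooth (12 mm at most). Key down: it slides both ways against about 4 N of friction and stays where it is left.
- release (a joint): How far the release key is pressed, m: 0 up, 0.008 fully down on its stop. The pawl is clear of the teeth beyond 0.0045. It springs up by itself: about 3 N starts it, 6 N holds it fully down. Untouched it reads 0 to 0.004, as the pawl lies in a gap or on a tooth.
- key_top (a point): Centre of the top of the release key, a ribbed steel plate 40 mm along the bar, 32 mm across, 86 mm above the clamp's origin when up; pressed straight down. It lies in the jaw's open-sided saddle: towards clamp -x the jaw plate (44 mm wide, top 122 mm above the clamp's origin), towards +x the horn; 47 mm free between them, the key midway.
- horn (a point): Centre of the front face (the face towards the key) of the horn, the upright at the rear of the sliding jaw: 12 mm thick along the bar, 44 mm wide, top 106 mm above the clamp's origin. 23 mm behind key_top along the clamp's +x. A fingertip on the key pushes the jaw back against this face.
- jaw_face (a point): Middle of the sliding jaw's clamping face, which looks to the clamp's -x; 96 mm above the clamp's origin.
- end_stop (a point): Centre of the steel cross pin through the bar (8 mm diameter, 46 mm long) against which the jaw's rear end, 72 mm behind its face, comes to rest.
- pots: Stack of three nested terracotta seedling pots, 74 mm diameter, 102 mm high, standing beside the clamp; origin at the centre of its underside. Not to be moved.
- mug: White ceramic mug, 82 mm diameter, 93 mm high, beside the clamp; origin at the centre of its underside. Not to be moved.
- spoon: Stainless steel spoon, 150 mm long, bowl 42 mm across, lying beside the clamp on the robot's side; origin near mid-length, its x axis runs along it to the bowl. Not to be moved.
- glue: White glue bottle, 54 mm diameter, 135 mm high, beside the clamp; origin at the centre of its underside. Not to be moved.
- torch: Black torch with a toggle switch, standing on its lens, 54 mm diameter at the foot, 162 mm high; origin at the centre of its underside. Not to be moved.
- lockbox: Green plastic padlock box, 91 x 131 mm, 98 mm high with its handle; origin at the centre of its underside. Not to be moved.
- tray: Wooden seed tray, 105 x 160 mm, 48 mm high, waiting on the ledge; origin at the centre of its underside. Not to be moved.

How it is judged:
By the outcome, as a careful person would: the job done as asked, in the order asked, and still so for the second after the job is handed in, with the robot touching nothing.
It also fails if it takes over 34 s, if anything falls off the work surface, if the arm or the gripper's body presses on something with over 40 N, if the wrist force passes 120 N, or if a joint passes its speed limit or range.

ROBOT

A 6-joint arm with a two-finger parallel gripper is mounted at the origin on the work surface. World frame = base frame: x ahead of the robot, y to its left, z up, the work surface at z = 0. Lengths are in mm, angles in rad, forces in N, time in s.
With the tool pointing down it reaches from about 275 to 750 mm from the base axis. Payload 10.2 kg.
Tool frame: the origin (TCP) lies midway between the tips of the shut fingers; the grasp point (between the pads) lies 19 mm behind it (ctrl.grasp_offset is the distance from the TCP to the grasp point, in mm); z points along the fingers, y is the line along which they close (so a half turn about z gives the same grasp; the last joint's range is limited). The gripper opens to 85 mm and grips with 20 to 120 N. Pads are 22 mm wide; open, the fingers measure 114 mm over their backs; the gripper's body (76 mm by 85 mm) begins 54 mm behind the grasp point. The pads swing forward as they close: fully open they stand 13 mm farther back than shut.
Start: joints at [0.988, 0.313, 1.498, -0, 1.331, -0.223], TCP at [184.859, 491.384, 231.294] pointing down, gripper open.
Joint ranges: [-2.94, 2.94], [-0.97, 2.17], [0.19, 2.56], [-1.23, 4.37], [0.02, 3.11], [-2.88, 2.88]. Speed limits (rad/s): [2.39, 2.39, 3.01, 3.14, 3.14, 3.14].

INTERFACE

Orientations are given as a unit quaternion [w, x, y, z].
In Python, from rig import ctrl, viewer, models gives the robot as it stands. The module is installed in compiled form; this text tells all that it offers.
- The arm moves only by the shell command python3 -m pendant 'ROWS' [OPENING] [FORCE]. ROWS is text: rows parted by semicolons, each of 4 numbers parted by spaces: the shift along the tool's x, y, z in m, then the turn about the tool's z in rad. In form: x y z yaw; .... A call has 1 to 10 rows; each row shifts and turns the commanded pose from where the row before left it, along the tool's axes as they then stand; what a row does not reach is not made up. A row lasts 1/8 s, in which the tool goes at most 62.5 mm and 10.7 degrees, less where a joint would pass 70% of its speed; a pose out of reach is approached as far as the arm can. A call is refused whole if a number of a shift passes 0.0625 or a number of a turn 0.188, either way. A call with a gripper value outside its range is refused whole. OPENING is the opening, from 0 (shut) to 1 (fully open), set as the call begins (- or left out, the last holds). The fingers move at their own pace and stop on an object; FORCE is the grip in N (left out, the last holds). Time passes only in rows, so rows that do not move let the fingers close. It gives the time, the measured TCP pose, the force, the opening and the grip force at its end, in the units of the state.
- ctrl.sense(): the state, without advancing time (a new reading comes with each control period).
- viewer.capture(name): name is "scene" or "top" or "wrist"; returns a dict with "color" (480x640x3 uint8, red, green, blue), "vertical_fov" (degrees; the focal length in pixels is half the picture's height over the tangent of half this angle, whatever the lens; pixels are square), "cx", "cy" (the principal point, pixels), "pose" (4x4, takes a point from camera to world coordinates). Camera axes: x right, y down, z forward; pixel columns grow to the right and rows downward; lengths in mm; the calibration is good to about 2 mm. A picture is of the moment at which its call begins. There is no depth.
- ctrl.finish_job(): hands the job in; it is judged then, once.
Trained networks look in the newest picture that a camera, given by its name, has taken for a name from the list of things; names that differ only in an ending like _2 or _b are one class to them, and where a whole thing is asked for, a point or a joint stands for the part that bears it (a point fixed in the world has none). Each returns a list of dicts, best first, with "p" (0 to 1); they miss things now and then, are a little off and sometimes report something else, mostly with a low value. They report only what shows in the picture. A call takes as long as a camera call.
- models.boxes_of(camera, query): "at" ([x, y, z] in mm, in world coordinates, good to about 4 mm: the middle of the surface that is visible of it).
The state is a dict: "time_s": time; "joints": joint angles; "dq": joint speeds; "tau": joint torques, N m; "eef_pos": TCP position; "ee_rot": TCP orientation; "force": force on the tool from outside, world axes, zero at the start; "wrist_torque": the same for the moment, N m; "grip_width": opening from 0.0 (shut) to 1.0 (fully open); "grip_force": force on a finger pad.
Only numpy, scipy, OpenCV 4.12 (cv2) and the standard library are available. Lean on these libraries where they do the work, as an engineer would, in place of code of your own. Each camera call takes 0.05 s, during which the arm holds its last target. There are 200 camera calls.

## Working session

There is one attempt and no reset: what is moved stays moved. The work goes in short steps, Python scripts to look and compute and a shell command to move; the robot and the scene stay as the last step left them, time stands still between calls to the robot, and variables do not carry over. Pictures are saved under pics/ and viewed, at most 10 in all, crops included, and the job is handed in when it is done.

```bash
mkdir -p pics; python3 - <<'E'
from rig import ctrl,viewer,models
import cv2,numpy as np
np.set_printoptions(precision=1,suppress=True)
for c in ["scene","top"]:
    d=viewer.capture(c); cv2.imwrite(f"pics/{c}0.png",d["color"][:,:,::-1])
    print(c,d["vertical_fov"],d["cx"],d["cy"],np.array(d["pose"]).tolist())
    for q in ["clamp","key_top","horn","jaw_face","end_stop","pots","mug","spoon","glue","torch","lockbox","tray"]:
        print(q,[(np.round(r["at"],0).tolist(),round(r["p"],2)) for r in models.boxes_of(c,q)[:2]])
s=ctrl.sense();print(s["time_s"],s["eef_pos"],s["ee_rot"],s["force"],s["grip_width"])
E
```

```text
scene 55.12265491848704 314.6697865648541 234.61883224271324 [[-0.8366449823240966, 0.37119376025792195, -0.4027907222088122, 1060.8407896956014], [0.5476524884549424, 0.5533236743999874, -0.627622229719125, 741.0790049545782], [-0.01009581304409868, -0.7456863306337868, -0.6662206622920799, 912.0758589925384], [0.0, 0.0, 0.0, 1.0]]
clamp [([562.0, 35.0, 74.0], 0.91), ([538.0, 484.0, 33.0], 0.45)]
key_top [([549.0, -7.0, 95.0], 0.61), ([631.0, -447.0, 83.0], 0.23)]
horn [([554.0, 4.0, 97.0], 0.71), ([668.0, -53.0, 91.0], 0.71)]
jaw_face [([548.0, 0.0, 92.0], 0.96)]
end_stop [([563.0, 36.0, 77.0], 0.65), ([729.0, 231.0, 97.0], 0.35)]
pots [([666.0, -53.0, 93.0], 0.78)]
mug [([719.0, 57.0, 70.0], 0.7), ([560.0, 36.0, 71.0], 0.43)]
spoon [([510.0, 171.0, 15.0], 0.72)]
glue [([727.0, 234.0, 97.0], 0.85), ([537.0, 487.0, 32.0], 0.26)]
torch [([442.0, -445.0, 92.0], 0.93)]
lockbox [([627.0, -446.0, 81.0], 0.96)]
tray [([537.0, 486.0, 33.0], 0.91)]
top 53.28212108969907 311.9544779083716 251.2498622976754 [[0.020652016486777235, -0.9801275451245031, 0.1972903685009615, 334.4516170420681], [
[... 157 characters left out ...]
599895626], [0.0, 0.0, 0.0, 1.0]]
clamp [([536.0, -6.0, 76.0], 0.98)]
key_top [([541.0, -1.0, 100.0], 0.75), ([537.0, -0.0, 98.0], 0.5)]
horn [([540.0, 4.0, 94.0], 0.82)]
jaw_face [([538.0, 3.0, 89.0], 0.6)]
end_stop [([536.0, -7.0, 80.0], 0.76)]
pots [([668.0, -51.0, 91.0], 0.9)]
mug [([726.0, 53.0, 54.0], 0.78), ([539.0, 489.0, 21.0], 0.39)]
spoon [([509.0, 176.0, 14.0], 0.58), ([540.0, 1.0, 89.0], 0.33)]
glue [([703.0, 208.0, 104.0], 0.93), ([541.0, 2.0, 96.0], 0.16)]
torch [([428.0, -450.0, 115.0], 0.9), ([537.0, -7.0, 80.0], 0.17)]
lockbox [([610.0, -467.0, 95.0], 0.97)]
tray [([540.0, 490.0, 22.0], 0.68)]
1.3 [184.9 491.4 231.3] [ 0.   0.2  1.  -0. ] [-0.2 -0.4  0.3] 0.9987949566367742
```

View pics/scene0.png

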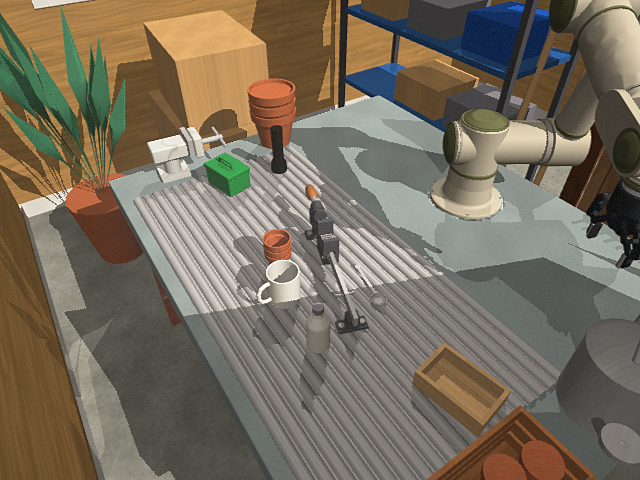

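View pics/top0.png

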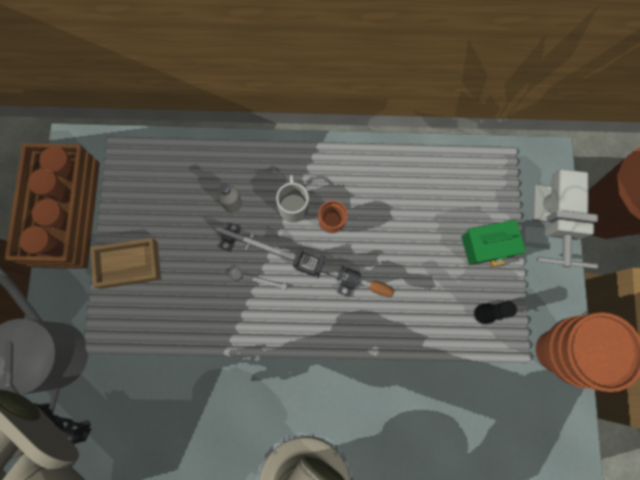

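The scene view shows the jaw at about (325,240) with the handle at (312,192) and the foot at (350,322). The top view shows the bar running from the head at (348,280) through the jaw at (309,262) to the end at (228,236). I'll zoom in on both.

```bash
python3 - <<'E'
import cv2,numpy as np
t=cv2.imread("pics/top0.png")[215:305,210:400]; s=cv2.imread("pics/scene0.png")[175:345,290:400]
t=cv2.resize(t,None,fx=4,fy=4,interpolation=cv2.INTER_CUBIC)
s=cv2.resize(s,None,fx=3.4,fy=3.4,interpolation=cv2.INTER_CUBIC)
cv2.imwrite("pics/tz.png",t);cv2.imwrite("pics/sz.png",s)
E
```

```text
(no output)
```

View pics/tz.png

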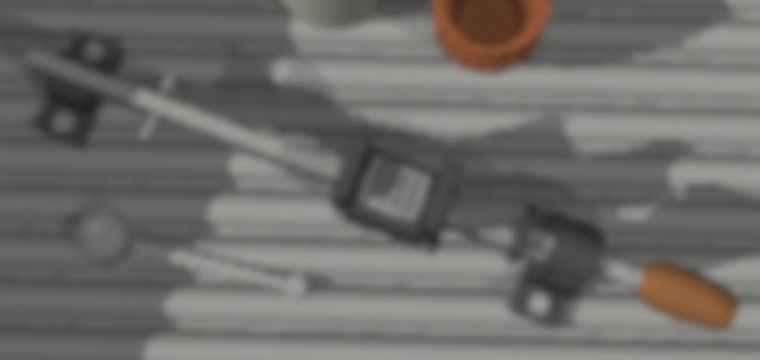

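View pics/sz.png

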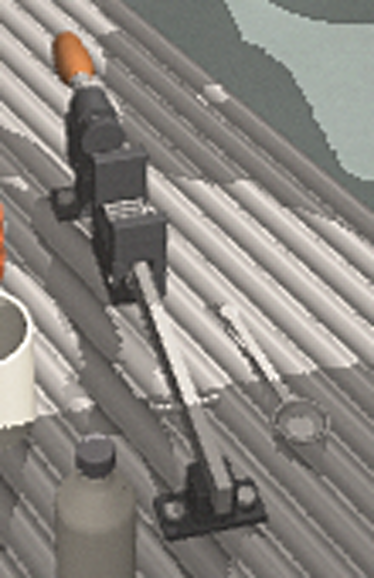

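The top crop shows the key at (398,190), the horn at (352,175), the jaw plate at (440,208), the pin at (158,105) and bar points at (50,62) and (320,163). In the scene crop the key is at (127,207).

```bash
cat > h.py <<'E'
import numpy as np
T=dict(f=240/np.tan(np.radians(53.28212/2)),c=(311.954,251.25),P=np.array([[0.020652016486777235,-0.9801275451245031,0.1972903685009615,334.4516],[-0.9997044133262316,-0.022776356004296023,-0.008504327323242,4.34046],[0.012828881131461056,-0.1970564205890812,-0.9803082101632804,1280.05836],[0,0,0,1]]))
S=dict(f=240/np.tan(np.radians(55.12265/2)),c=(314.67,234.619),P=np.array([[-0.8366449823240966,0.37119376025792195,-0.4027907222088122,1060.84079],[0.5476524884549424,0.5533236743999874,-0.627622229719125,741.079],[-0.01009581304409868,-0.7456863306337868,-0.6662206622920799,912.07586],[0,0,0,1]]))
def hit(C,u,v,z):
    d=C["P"][:3,:3]@[(u-C["c"][0])/C["f"],(v-C["c"][1])/C["f"],1]; o=C["P"][:3,3]
    return o+d*(z-o[2])/d[2]
E
python3 - <<'E'
from h import *
np.set_printoptions(precision=1,suppress=True)
t=lambda x,y,z:hit(T,210+(x+.5)/4-.5,215+(y+.5)/4-.5,z)
s=lambda x,y,z:hit(S,290+x/3.4,175+y/3.4,z)
print("key top",t(398,190,98),"scene",s(127,207,98))
a,b=t(50,62,74),t(320,163,74);print(a,b,"bar ang",np.degrees(np.arctan2(*(a-b)[1::-1])))
k=t(398,190,98);e=t(158,105,60)
print("pin",e)
h=t(690,300,60);print("handle",h,"ang handle-key..",np.degrees(np.arctan2(*(a-h)[1::-1])))
print("horn top",t(352,175,118),"plate",t(440,208,134))
print("scene bar",s(140,268,74),s(205,440,74))
E
```

```text
key top [544.4   0.6  98. ] scene [543.5  -2.9  98. ]
[627.5 227.5  74. ] [565.1  50.9  74. ] bar ang 70.51180732594412
pin [603.8 158.2  60. ]
handle [ 483.8 -188.3   60. ] ang handle-key.. 70.92857856784856
horn top [549.6  29.3 118. ] plate [527.5 -25.  134. ]
scene bar [559.6  38.6  74. ] [619.1 202.7  74. ]
```

```bash
cat >> h.py <<'E'
def rel(target=None,ang=70.5):
    from rig import ctrl
    from scipy.spatial.transform import Rotation as R
    s=ctrl.sense(); q=np.array(s["ee_rot"]); M=R.from_quat(q[[1,2,3,0]]).as_matrix()
    psi=np.degrees(np.arctan2(M[1,0],M[0,0])); p=np.array(s["eef_pos"])
    print("t",round(s["time_s"],2),"p",p.round(1),"psi",round(psi,2),"zaxis",M[:,2].round(3),"yaw needed",round(np.radians((psi-ang+180)%360-180),4),"F",np.round(s["force"],1),"w",round(s["grip_width"],3),"j",np.round(s["joints"],2))
    if target is not None:
        print("shift tool mm",(M.T@(np.array(target)-p)).round(1))
E
python3 -c "
from h import *; rel()"
```

```text
t 1.3 p [184.9 491.4 231.3] psi 159.38 zaxis [-0. -0. -1.] yaw needed 1.5513 F [-0.2 -0.4  0.3] w 0.999 j [ 0.99  0.31  1.5  -0.    1.33 -0.22]
```

```bash
python3 -m pendant '0 0 0 0.18;0 0 0 0.18;0 0 0 0.18;0 0 0 0.18;0 0 0 0.18;0 0 0 0.18;0 0 0 0.18;0 0 0 0.18;0 0 0 0.11' 0 40; python3 -c "
from h import *; rel([544,-1,231])"
```

```text
time_s: 2.42
eef_pos: [184.8, 491.4, 231.3]
ee_rot: [-0.0, 0.818, 0.576, -0.0]
force: [-0.7, 0.0, 0.3]
grip_width: -0.002
grip_force: 0.0
t 2.42 p [184.8 491.4 231.3] psi 70.32 zaxis [-0. -0. -1.] yaw needed -0.0031 F [-0.7  0.   0.3] w -0.002 j [0.99 0.31 1.5  0.   1.33 1.33]
shift tool mm [-3.427e+02  5.040e+02  3.000e-01]
```

```bash
python3 -m pendant '-0.034 0.05 0 0;-0.034 0.05 0 0;-0.034 0.05 0 0;-0.034 0.05 0 0;-0.034 0.05 0 0;-0.034 0.05 0 0;-0.034 0.05 0 0;-0.034 0.05 0 0;-0.034 0.05 0 0;-0.034 0.05 0 0' && python3 -m pendant '0 0 0 0;0 0 0 0' >/dev/null; python3 - <<'E'
from h import *
rel([544,-1,231])
from rig import viewer,models
import cv2
d=viewer.capture("wrist");cv2.imwrite("pics/w1.png",d["color"][:,:,::-1])
print(d["vertical_fov"],d["cx"],d["cy"],np.array(d["pose"]).tolist())
for q in ["key_top","horn","jaw_face"]:print(q,[(np.round(r["at"],1).tolist(),round(r["p"],2)) for r in models.boxes_of("wrist",q)[:2]])
E
```

```text
time_s: 3.68
eef_pos: [544.3, 2.6, 231.4]
ee_rot: [0.0, 0.816, 0.578, 0.0]
force: [0.7, 0.9, 0.6]
grip_width: -0.004
grip_force: 0.0
t 3.92 p [543.    4.8 231.1] psi 70.57 zaxis [-0.001  0.    -1.   ] yaw needed 0.0013 F [0.5 0.  1. ] w 0.003 j [-0.21  0.35  1.44  0.    1.35  0.13]
shift tool mm [-5.2  2.9  0.1]
68.58190520292197 323.2748408471528 243.72769453976184 [[0.943171658683031, -0.3200289514322769, -0.0894912984722793, 565.5200856661278], [-0.3323057506248002, -0.9085951664832645, -0.25303697663569646, 68.09488560265996], [-0.0003322029279086434, 0.2683957780748484, -0.9633086711707772, 373.06121891739144], [0.0, 0.0, 0.0, 1.0]]
key_top [([544.7, 1.6, 95.8], 0.75)]
horn [([544.7, -0.3, 94.3], 0.79)]
jaw_face [([544.3, 2.9, 90.2], 0.65)]
```

View pics/w1.png

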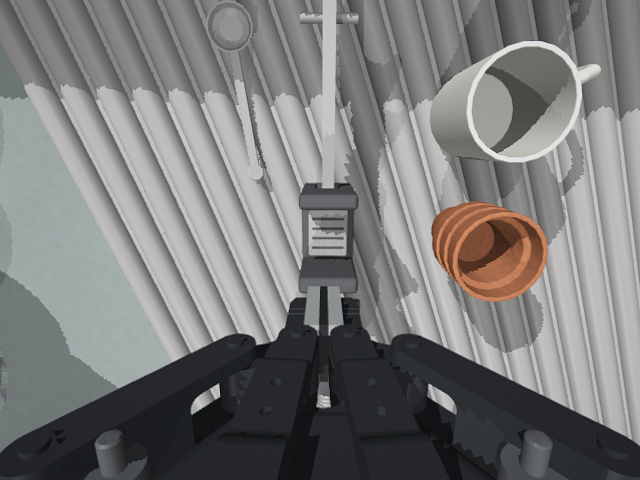

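The wrist view shows the key's ribs at about (327,233), the horn top at rows 192–209, the jaw plate top at rows 258–280, the bar centre at column 328, and the pin at (329,18).

```bash
python3 - <<'E'
from h import *
np.set_printoptions(precision=1,suppress=True)
W=dict(f=240/np.tan(np.radians(68.5819/2)),c=(323.275,243.728),P=np.array([[0.943171658683031,-0.3200289514322769,-0.0894912984722793,565.52],[-0.3323057506248002,-0.9085951664832645,-0.25303697663569646,68.0949],[-0.0003322,0.2683957780748484,-0.9633086711707772,373.0612],[0,0,0,1]]))
a=np.radians(70.5);u=np.array([np.cos(a),np.sin(a),0]);k0=np.array([544,-1,98])
n=np.array([np.sin(a),-np.cos(a),0])
for nm,x,y,z in [("key",327.5,233,98),("hornfront",328,209,118),("hornrear",328,192,118),("plate rear",328,258,134),("bar near",328,180,74),("bar far",329,30,74),("pin",329,18,60)]:
    p=hit(W,x,y,z);print(nm,p,"along",(p-k0)@u,"across",(p-k0)@n)
E
```

```text
key [546.1   3.2  98. ] along 4.642857353211678 across 0.6365646749988328
hornfront [553.9  24.8 118. ] along 27.652064825715517 across 0.6672521366082022
hornrear [557.9  36.6 118. ] along 40.06493521102028 across 0.6027635043438901
plate rear [543.   -5.8 134. ] along -4.852239078072021 across 0.6345125281175605
bar near [559.9  40.6  74. ] along 44.550523684430644 across 1.1338851973639337
bar far [597.4 146.   74. ] along 156.3861076721047 across 1.3073133616773218
pin [601.7 157.5  60. ] along 168.66828387343142 across 1.448864838005631
```

```bash
python3 -m pendant '0 0.0 0.0 0;0 0 0 0' >/dev/null; python3 -c "
from h import *; rel([545.8,2.8,105])"
```

```text
t 4.38 p [543.2   4.8 231.4] psi 70.61 zaxis [ 0. -0. -1.] yaw needed 0.0018 F [-0.2  0.4 -0.2] w 0.0 j [-0.21  0.35  1.44  0.    1.35  0.13]
shift tool mm [ -1.    3.1 126.4]
```

```bash
python3 -m pendant '-0.001 0.003 0.02 0;0 0 0.04 0;0 0 0.03 0;0 0 0.02 0;0 0 0.01 0;0 0 0 0;0 0 0 0'; python3 -m pendant '0 0 0.004 0;0 0 0.004 0;0 0 0.002 0;0 0 0 0;0 0 0 0'
```

```text
time_s: 5.25
eef_pos: [546.3, 2.5, 112.2]
ee_rot: [0.001, 0.816, 0.578, 0.001]
force: [-0.0, 0.5, -0.3]
grip_width: -0.004
grip_force: 0.0
time_s: 5.88
eef_pos: [545.9, 2.5, 101.4]
ee_rot: [0.0, 0.816, 0.578, 0.0]
force: [-0.4, 0.2, 0.2]
grip_width: -0.001
grip_force: 0.0
```

```bash
python3 -m pendant '0 0 0.002 0;0 0 0.002 0;0 0 0 0;0 0 0 0'; python3 -m pendant '0 0 0.002 0;0 0 0.002 0;0 0 0 0;0 0 0 0';python3 -m pendant '0 0 0.002 0;0 0 0 0;0 0 0 0'
```

```text
time_s: 6.38
eef_pos: [545.8, 2.5, 97.3]
ee_rot: [0.0, 0.816, 0.578, -0.0]
force: [-0.1, 0.1, 0.1]
grip_width: 0.002
grip_force: 0.0
time_s: 6.88
eef_pos: [545.9, 2.5, 93.6]
ee_rot: [0.0, 0.816, 0.578, 0.0]
force: [-1.6, 0.1, 5.0]
grip_width: -0.001
grip_force: 2.3
time_s: 7.25
eef_pos: [545.9, 2.5, 91.5]
ee_rot: [0.0, 0.816, 0.578, 0.0]
force: [-1.7, 0.3, 5.6]
grip_width: 0.003
grip_force: 2.7
```

```bash
python3 -m pendant '0 0 0.001 0;0 0 0.001 0;0 0 0 0;0 0 0 0'; python3 -m pendant '0 0 0.001 0;0 0 0 0;0 0 0 0'
```

```text
time_s: 7.75
eef_pos: [546.0, 2.5, 90.0]
ee_rot: [0.0, 0.816, 0.578, 0.0]
force: [-2.0, 0.8, 7.8]
grip_width: 0.001
grip_force: 4.6
time_s: 8.12
eef_pos: [546.1, 2.5, 89.9]
ee_rot: [0.001, 0.816, 0.578, 0.0]
force: [-6.6, 0.7, 18.2]
grip_width: 0.001
grip_force: 8.6
```

```bash
python3 -m pendant '0.004 0 0 0;0.006 0 0 0;0.006 0 0 0;0.006 0 0 0;0.006 0 0 0;0 0 0 0'; python3 -m pendant '0.006 0 0 0;0.008 0 0 0;0.008 0 0 0;0.008 0 0 0;0.008 0 0 0;0 0 0 0';python3 -c "
from h import *; rel()"
```

```text
time_s: 8.88
eef_pos: [555.6, 29.1, 89.9]
ee_rot: [0.001, 0.816, 0.578, 0.001]
force: [-4.4, 1.6, 16.7]
grip_width: 0.002
grip_force: 8.2
time_s: 9.62
eef_pos: [568.5, 65.2, 89.9]
ee_rot: [0.001, 0.816, 0.578, 0.001]
force: [-2.9, 2.7, 16.2]
grip_width: -0.004
grip_force: 7.5
t 9.62 p [568.5  65.2  89.9] psi 70.6 zaxis [ 0.002 -0.    -1.   ] yaw needed 0.0018 F [-2.9  2.7 16.2] w -0.004 j [-0.09  0.56  1.52  0.    1.06  0.25]
```

```bash
python3 -m pendant '0.006 0 0 0;0.008 0 0 0;0.008 0 0 0;0.008 0 0 0;0.008 0 0 0;0.004 0 0 0'; python3 -m pendant '0.004 0 0 0;0.004 0 0 0;0.003 0 0 0';python3 -m pendant '0.003 0 0 0;0.003 0 0 0;0.003 0 0 0'
```

```text
time_s: 10.38
eef_pos: [582.4, 104.2, 89.9]
ee_rot: [0.001, 0.816, 0.578, 0.001]
force: [-4.8, -3.5, 14.8]
grip_width: -0.002
grip_force: 7.4
time_s: 10.75
eef_pos: [586.1, 114.4, 90.0]
ee_rot: [0.001, 0.816, 0.578, 0.001]
force: [-4.7, -2.2, 15.2]
grip_width: -0.0
grip_force: 7.2
time_s: 11.12
eef_pos: [588.9, 122.4, 89.9]
ee_rot: [0.001, 0.816, 0.578, 0.0]
force: [-6.9, -11.2, 15.4]
grip_width: -0.002
grip_force: 8.0
```

```bash
python3 -m pendant '0.003 0 0 0;0.003 0 0 0;0 0 0 0'; python3 -c "
from h import *; rel()"
```

```text
time_s: 11.5
eef_pos: [591.1, 127.2, 89.9]
ee_rot: [0.002, 0.816, 0.578, -0.0]
force: [-3.6, -9.1, 14.3]
grip_width: 0.002
grip_force: 7.1
t 11.5 p [591.1 127.2  89.9] psi 70.58 zaxis [ 0.002 -0.003 -1.   ] yaw needed 0.0014 F [-3.6 -9.1 14.3] w 0.002 j [ 0.02  0.62  1.42 -0.    1.1   0.36]
```

```bash
python3 -m pendant '0.003 0 0 0;0.003 0 0 0;0 0 0 0'; python3 -m pendant '0.003 0 0 0;0 0 0 0';  python3 - <<'E'
from h import *
rel()
from rig import viewer
import cv2
d=viewer.capture("wrist");cv2.imwrite("pics/w2.png",cv2.resize(d["color"][90:330,220:430,::-1],None,fx=2.4,fy=2.4))
E
```

```text
time_s: 11.88
eef_pos: [593.2, 132.9, 89.9]
ee_rot: [0.002, 0.816, 0.578, 0.0]
force: [-3.3, -8.9, 14.5]
grip_width: 0.0
grip_force: 6.8
time_s: 12.12
eef_pos: [593.4, 133.3, 89.9]
ee_rot: [0.003, 0.816, 0.578, -0.003]
force: [-10.8, -22.7, 17.8]
grip_width: -0.001
grip_force: 14.3
t 12.12 p [593.4 133.3  89.9] psi 70.57 zaxis [-0.001 -0.007 -1.   ] yaw needed 0.0012 F [-10.8 -22.7  17.8] w -0.001 j [ 0.03  0.63  1.4  -0.01  1.11  0.37]
```

View pics/w2.png

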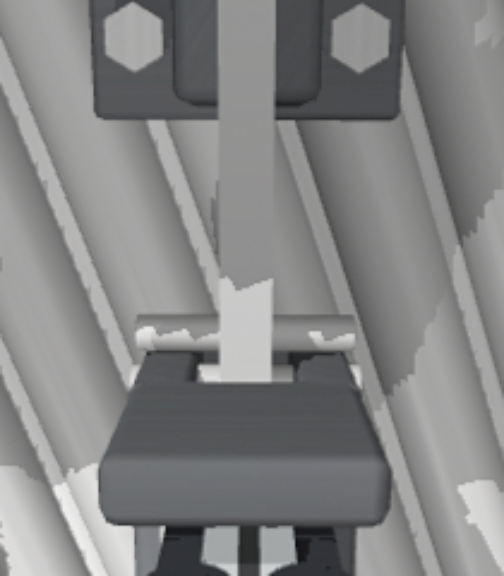

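The jaw sits against the pin, which is at (245,332) in the crop, and the push stalled at 25 N. I'll lift straight up so the jaw isn't dragged back, then move off the horn.

```bash
python3 -m pendant '0 0 -0.004 0;0 0 -0.004 0;0 0 -0.003 0;0 0 -0.002 0;0 0 0 0'; python3 -m pendant '-0.008 0 0 0;-0.004 0 -0.001 0;0 0 -0.01 0;0 0 -0.03 0;0 0 -0.05 0;0 0 -0.05 0;0 0 0 0;0 0 0 0';  python3 - <<'E'
from h import *
rel()
from rig import viewer
import cv2
d=viewer.capture("wrist");cv2.imwrite("pics/w3.png",d["color"][:,:,::-1])
E
```

```text
time_s: 12.8
eef_pos: [591.4, 134.0, 98.5]
ee_rot: [0.0, 0.816, 0.577, -0.005]
force: [-4.2, -16.8, -8.7]
grip_width: -0.001
grip_force: 8.7
time_s: 13.8
eef_pos: [589.1, 126.3, 242.1]
ee_rot: [-0.0, 0.816, 0.578, -0.0]
force: [-0.8, 0.2, -1.5]
grip_width: -0.002
grip_force: 0.0
t 13.8 p [589.1 126.3 242.1] psi 70.59 zaxis [-0.  0. -1.] yaw needed 0.0016 F [-0.8  0.2 -1.5] w -0.002 j [0.02 0.48 1.23 0.   1.43 0.36]
```

View pics/w3.png

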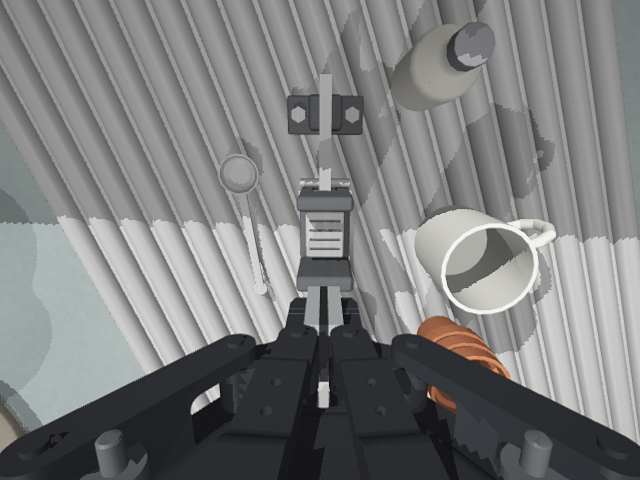

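The jaw is at the pin around (325,184), the key looks up, and the neighbouring objects haven't moved. One close crop will confirm contact.

```bash
python3 -c "
import cv2
i=cv2.imread('pics/w3.png')[165:300,270:380];cv2.imwrite('pics/w3z.png',cv2.resize(i,None,fx=4,fy=4,interpolation=cv2.INTER_NEAREST))"
```

```text
(no output)
```

View pics/w3z.png

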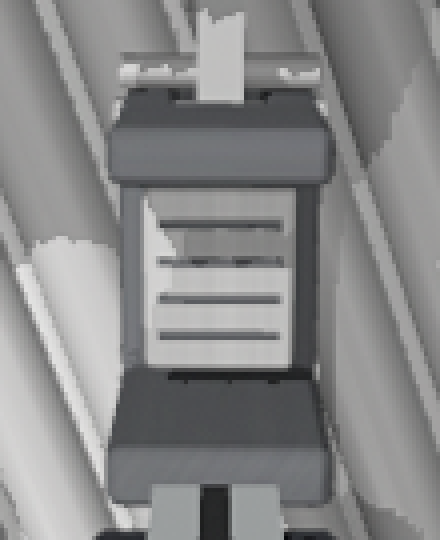

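The jaw's rear end touches the pin (row 87 of the crop) and the key is up and clear.

```bash
python3 -c "
from rig import ctrl
print(ctrl.finish_job())"
```

```text
the job is handed in; nothing more can be done
None
```

The bar clamp is fully open: I held the release key down on its stop and pushed the jaw back until it stalled against the end-stop pin. Then I lifted the gripper clear so the key could spring up, and handed the job in at about 14 s; the last pictures show the jaw at the pin, the key looking up, and the objects beside the clamp undisturbed.

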